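# Take the top driver board off the pile

### The arm

A 6-joint arm with a two-finger parallel gripper is mounted at the origin on the work surface; the furniture and walls round the work are solid. World frame = base frame: x ahead of the robot, y to its left, z up, the work surface at z = 0. Lengths are in m, angles in rad, forces in N, time in s.
With the tool pointing down it reaches from about 0.35 to 0.85 m from the base axis. Payload 8.1 kg.
Tool frame: the origin (TCP) lies between the finger pads; the fingertips stand 11 mm ahead of it and the grasp point (between the pads) lies 8 mm behind it (robot.tips_ahead is the distance from the TCP to the fingertips, in m); z points along the fingers, y is the line along which they close (so a half turn about z gives the same grasp; the last joint's range is limited). The gripper opens to 93 mm and grips with 3 to 60 N. Pads are 15 mm wide; open, the fingers measure 128 mm over their backs; the gripper's body (75 mm by 188 mm) begins 65 mm behind the grasp point.
Start: joints at [-1.385, 0.13, 1.488, -0, 1.523, -0.085], TCP at [0.161, -0.578, 0.23] pointing down, gripper open.
Joint ranges: [-2.96, 2.96], [-0.89, 2.26], [0.02, 2.5], [-1.34, 4.48], [0, 2.73], [-2.66, 2.66]. Speed limits (rad/s): [2.39, 2.39, 2.79, 3.14, 3.14, 3.14].

### API

Orientations are given as a rotation vector (axis times angle).
In Python, from plant import robot gives the robot as it stands. The module is installed in compiled form; this text tells all that it offers.
- The arm moves only by the tool move_arm, never from a script. Its argument "deltas" is one flat list of numbers, 7 for each row, row after row: the shift along the tool's x, y, z in m, then the turn, a rotation vector about the tool's x, y, z in rad, then the opening, from 0 (shut) to 1 (fully open). A call has 1 to 12 rows; each row is the pose to reach, as a shift and turn from the pose commanded when the call began, along the tool's axes at that moment; what a row does not reach only later rows make up. A row lasts 1/8 s, in which the tool goes at most 62.5 mm and 10.7 degrees, less where a joint would pass 70% of its speed; a pose out of reach is approached as far as the arm can. A call with a gripper value outside its range is refused whole. The fingers move at their own pace and stop on an object; "squeeze" is the grip in N (left out, the last holds). Time passes only in rows, so rows that repeat a pose let the fingers close. It gives the time, the measured TCP pose, the force, the opening and the grip force at its end, in the units of the state.
- robot.read_state(): the state, without advancing time (a new reading comes with each control period).
- robot.read_camera(name): name is "side" or "top"; returns (picture, depth): 400x640x3 uint8, red, green, blue; 400x640 float32, m along the optical axis (not along the pixel's ray), 0 where there is no reading.
- robot.camera_model(name): a dict with "K" (3x3 intrinsics, pixels), "k1" (the pictures are not rectified: a ray, as slopes to the right and down, at radius r is drawn at 1 + k1 r^2 times it, then the intrinsics apply), "R" (3x3) and "t" (3): a world point X has camera coordinates R X + t. Camera axes: x right, y down, z forward; pixel columns grow to the right and rows downward; lengths in m; the calibration is good to about 2 mm. A picture is of the moment at which its call begins. camera_model takes no time and is no camera call.
- robot.close_job(): hands the job in; it is judged then, once.
Trained networks look in the newest picture that a camera, given by its name, has taken for a name from the list of things; names that differ only in an ending like _2 or _b are one class to them, and where a whole thing is asked for, a point or a joint stands for the part that bears it (a point fixed in the world has none). Each returns a list of dicts, best first, with "confidence" (0 to 1); they miss things now and then, are a little off and sometimes report something else, mostly with a low value. They report only what shows in the picture. A call takes as long as a camera call.
- robot.recognise(camera, label): "uv" ([column, row] in pixels, amid what is visible of it).
The state is a dict: "t": time; "q": joint angles; "dq": joint speeds; "joint_torque": joint torques, N m; "tool_pos": TCP position; "orientation": TCP orientation; "force": force on the tool from outside, world axes, zero at the start; "wrist_torque": the same for the moment, N m; "opening": finger opening in m; "gripper_force": force on a finger pad.
Only numpy, scipy, OpenCV 4.12 (cv2) and the standard library are available. Lean on these libraries where they do the work, as an engineer would, in place of code of your own. Each camera call takes 0.05 s, during which the arm holds its last target. There are 200 camera calls.

### The job

Three LED driver boards with heat sinks lie in an overlapping pile. Lift the uppermost board, the one lying across the other two, straight off by its heat sink without shifting the two beneath, and set it down gently, not dropped, flat inside the rim of the empty grey carrier, its long side along the carrier's long side (either way round). Leave the other two boards where they lie.

Things in the scene. Friction and masses are not known exactly. Their poses are not given: they have to be found in the camera images.
- board_top: Uppermost of 3 identical boards, flat across the bare ends of the others. Dark blue plate 130 (x) x 56 (y) x 4 mm; finned aluminium heat sink 36 (x) x 32 (y) mm, solid to grip, centred at x=+42, y=0, 4 to 34 mm above the underside; chips 2 mm high on its -x side. Origin: centre of underside, z up. 110 to 230 g. Fingers closing along its x have most room; 20 mm is free past its long edges.
- board_one: same kind as board_top, 130 x 56 x 4 mm with the same heat sink near its +x end; origin at the centre of its underside, z up. Lies flat on the table beneath one end of board_top, its bare -x end covered by it. It lies on the right of board_two, seen with the heat sinks pointing away.
- board_two: same kind as board_top, 130 x 56 x 4 mm with the same heat sink near its +x end; origin at the centre of its underside, z up. Lies flat on the table beneath one end of board_top, its bare -x end covered by it. It lies nearly parallel to board_one, about 8 mm beside it, on its +y side.
- carrier: Empty grey plastic carrier fixed to the table: a flat floor 4 mm above the table inside a low rim. Outer 172 mm (its x) x 102 mm (its y), inner 160 x 90 mm, rim top 10 mm above the table. Origin at the centre of its underside, z up.

How it is judged:
By the outcome, as a careful person would: the job done as asked, in the order asked, and still so for the second after the job is handed in, with the robot touching nothing.
It also fails if it takes over 32 s, if anything falls off the work surface, if the arm or the gripper's body presses on something with over 40 N, if the wrist force passes 120 N, or if a joint passes its speed limit or range.

## Working session

There is one attempt and no reset: what is moved stays moved. The work goes in short steps, Python scripts to look and compute and a tool call to move; the robot and the scene stay as the last step left them, time stands still between calls to the robot, and variables do not carry over. Pictures are saved under pics/ and viewed, at most 10 in all, crops included, and the job is handed in when it is done.

Besides the shell and the picture viewer there is one more tool, called after "Emit:" as name(argument=value, ...) on one line, values as JSON. move_arm: Moves the arm, as the interface text tells. Its arguments: {"type":"object","properties":{"deltas":{"type":"array","items":{"type":"number"}},"squeeze":{"type":"number"}},"required":["deltas"]}

```bash
mkdir -p pics; cat > h.py <<'E'
import numpy as np, cv2
from plant import robot
def snap(cam,name=None):
    im,d=robot.read_camera(cam)
    if name: cv2.imwrite('pics/'+name,im[:,:,::-1])
    return im,d
def world(cam,d):
    m=robot.camera_model(cam);K=np.array(m['K']);k=m['k1'];h,w=d.shape
    u,v=np.meshgrid(np.arange(w),np.arange(h))
    a=(u-K[0,2])/K[0,0];b=(v-K[1,2])/K[1,1]
    x,y=a.copy(),b.copy()
    for _ in range(8):
        s=1+k*(x*x+y*y);x=a/s;y=b/s
    P=np.stack([x*d,y*d,d],-1)
    return (P-np.array(m['t']))@np.array(m['R'])
E
python3 - <<'E'
from h import *
for c in ['top','side']:
    im,d=snap(c,c+'1.png');W=world(c,d);np.savez(c+'1.npz',im=im,d=d,W=W)
    for n in ['board_top','board_one','board_two','carrier']:
        for r in robot.recognise(c,n)[:3]:
            u,v=map(int,r['uv']);print(c,n,r['uv'],r['confidence'],W[v,u].round(3),d[v,u])
print(robot.read_state())
E
```

```text
top board_two [359.3, 190.3] 0.86 [ 0.536 -0.119  0.035] 0.84272456
top carrier [245.0, 186.9] 0.87 [0.552 0.099 0.003] 0.8780762
side board_top [345.9, 264.7] 0.91 [ 0.479 -0.201  0.022] 0.7292316
side board_one [388.4, 251.6] 0.78 [ 0.563 -0.195  0.022] 0.75999945
side board_two [360.9, 236.5] 0.7 [ 0.541 -0.131  0.017] 0.8064401
side carrier [318.8, 186.7] 0.6 [0.546 0.1   0.004] 0.9983638
{'t': 0.5, 'q': array([-1.38542556e+00,  1.30432268e-01,  1.48826721e+00, -1.89377330e-05,
        1.52303711e+00, -8.54185068e-02]), 'dq': array([-0.00051313, -0.00045676,  0.00129583,  0.00094035, -0.00051185,
        0.00128075]), 'joint_torque': array([-6.41613133e-05, -5.59175313e+01, -4.91569519e+01,  7.66583439e-02,
        2.42123584e-02, -1.96418250e-05]), 'tool_pos': array([ 0.16049139, -0.57809245,  0.22957898]), 'orientation': array([-3.11269955e+00, -4.24038545e-01,  4.09684948e-05]), 'force': array([-0.25499354,  0.11662637,  0.21318709]), 'wrist_torque': array([-0.01954183,  0.00111405,  0.04506245]), 'gripper_force': 0.0, 'opening': 0.09299263222201205}
```

View pics/top1.png

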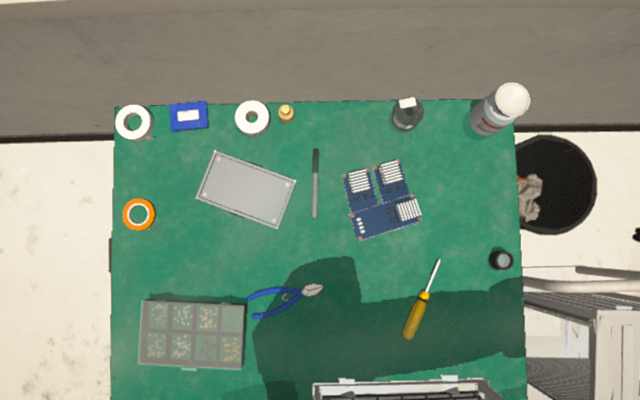

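View pics/side1.png

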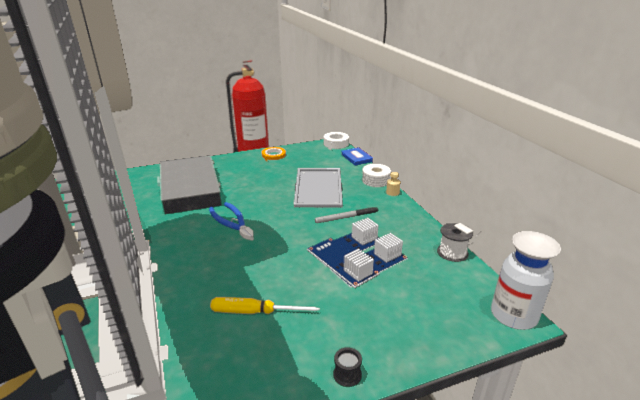

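The top picture shows board_top's sink at about (408,209), the other two sinks at (358,181) and (390,173), and the carrier at (246,188). The side picture agrees. Next I'll fit the poses.

```bash
cat >> h.py <<'E'
def plane(cam,uv,z):
    m=robot.camera_model(cam);K=np.array(m['K']);R=np.array(m['R']);t=np.array(m['t'])
    uv=np.atleast_2d(np.array(uv,float));a=np.stack([(uv[:,0]-K[0,2])/K[0,0],(uv[:,1]-K[1,2])/K[1,1]],1);x=a.copy()
    for _ in range(8): x=a/(1+m['k1']*(x**2).sum(1,keepdims=True))
    r=np.c_[x,np.ones(len(x))]@R; c=-R.T@t
    return c+r*((z-c[2])/r[:,2])[:,None]
E
python3 - <<'E'
from h import *
f=np.load('top1.npz');im,d,W=f['im'],f['d'],f['W']
x,y,z=W[...,0],W[...,1],W[...,2]
roi=np.zeros(z.shape,bool);roi[150:250,335:430]=1
s=roi&(z>.025)&(z<.05)
n,l,st,c=cv2.connectedComponentsWithStats(s.astype(np.uint8))
for i in range(1,n):
    if st[i,4]<60: continue
    P=W[l==i];print('sink',c[i],st[i,4],P[:,2].max(),np.median(P[:,2]),cv2.minAreaRect((P[:,:2]*1000).astype(np.float32)))
# carrier
g=im.astype(int);m=np.zeros(z.shape,np.uint8);m[140:240,185:305]=1
hsv=cv2.cvtColor(im,cv2.COLOR_RGB2HSV);m&=(hsv[...,1]<60).astype(np.uint8)
n,l,st,c=cv2.connectedComponentsWithStats(m);i=1+np.argmax(st[1:,4])
v,u=np.where(l==i);print('carrier',st[i],cv2.minAreaRect((plane('top',np.c_[u,v],.008)[:,:2]*1000).astype(np.float32)))
print('tablez',np.median(z[250:260,100:200]),'carrier z',z[188,246])
b=im[150:250,335:435];cv2.imwrite('pics/crop1.png',cv2.resize(b[:,:,::-1],(600,600),interpolation=cv2.INTER_CUBIC))
q=im[140:240,190:300];cv2.imwrite('pics/crop2.png',cv2.resize(q[:,:,::-1],(660,600),interpolation=cv2.INTER_CUBIC))
E
```

```text
sink [391.24107143 171.48660714] 224 0.03853830621917339 0.033563962590772274 ((570.5262451171875, -181.4202423095703), (36.29602813720703, 32.42060852050781), 13.994867324829102)
sink [357.01587302 173.33333333] 63 0.03633850050604051 0.03404852430688643 ((568.2194213867188, -116.9878921508789), (8.718785285949707, 31.237945556640625), 12.758230209350586)
sink [359.61290323 181.97580645] 124 0.03788831836789954 0.03388684988007053 ((551.8062744140625, -120.79405212402344), (19.33363914489746, 32.42534255981445), 13.503820419311523)
sink [408.4313099  209.38338658] 313 0.04265753020615094 0.03620155670891474 ((498.2972106933594, -210.1424102783203), (31.146085739135742, 34.585968017578125), 16.864450454711914)
carrier [ 195  149  102   81 4767] ((545.2957763671875, 97.69554138183594), (174.17161560058594, 104.94767761230469), 68.76222229003906)
tablez 0.00204483111290819 carrier z 0.0039877807552232
```

View pics/crop1.png

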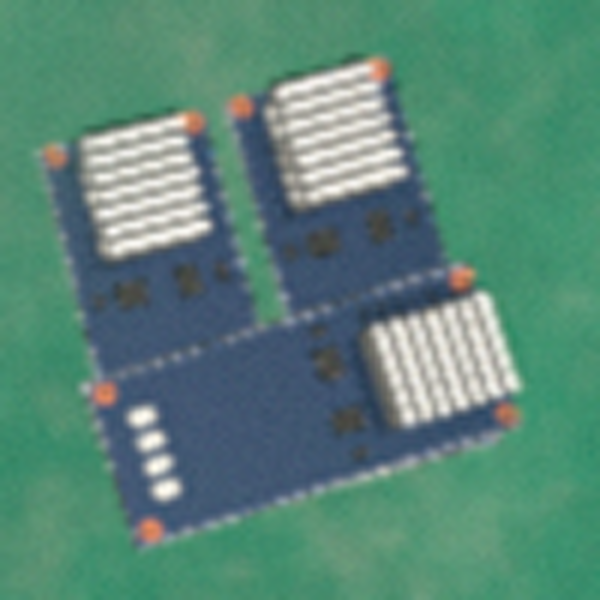

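The crop shows board_top's plate corners at about (88,385), (475,268), (520,432) and (140,545), with its sink centred near (446,357). From these I'll compute its yaw and the moves.

```bash
python3 - <<'E'
from h import *
from scipy.spatial.transform import Rotation as Ro
px=lambda a:np.array(a)/6.+[335-.5+1/12,150-.5+1/12]
C=plane('top',px([(88,385),(475,268),(520,432),(140,545)]),.008)[:,:2]
S=plane('top',px([(370,322),(490,292),(520,388),(405,427)]),.038)[:,:2]
print(C.round(4),C.mean(0),'sink',S.mean(0))
d1=C[1]-C[0];d2=C[2]-C[3];ex=d1+d2;yaw=np.arctan2(ex[1],ex[0]);print('len',np.linalg.norm(d1),np.linalg.norm(d2),np.degrees([yaw,np.arctan2(*d1[::-1]),np.arctan2(*d2[::-1]),np.arctan2(*(C[0]-C[3])[::-1])]))
e=np.array([np.cos(yaw),np.sin(yaw)]);print('sink from board',C.mean(0)+.042*e)
s=robot.read_state();R=Ro.from_rotvec(s['orientation']).as_matrix();print(R.round(3))
ty=R[:2,1];print('tool y yaw',np.degrees(np.arctan2(ty[1],ty[0])))
E
```

```text
[[ 0.4938 -0.1017]
 [ 0.5291 -0.2269]
 [ 0.4762 -0.2393]
 [ 0.4426 -0.117 ]] [ 0.48540868 -0.17124247] sink [ 0.49850594 -0.21046138]
len 0.13003236143199756 0.12685414361756625 [-74.45119187 -74.26650995 -74.64050084  16.60892314]
sink from board [ 0.49666716 -0.21170537]
[[ 0.964  0.267 -0.   ]
 [ 0.267 -0.964  0.   ]
 [-0.    -0.    -1.   ]]
tool y yaw -74.48486545876207
```

Emit:
move_arm(deltas=[0.042,-0.026,0,0,0,0,1,0.085,-0.053,0,0,0,0,1,0.127,-0.079,0,0,0,0,1,0.17,-0.106,0.01,0,0,0,1,0.212,-0.132,0.025,0,0,0,1,0.254,-0.159,0.045,0,0,0,1,0.296,-0.185,0.065,0,0,0,1,0.339,-0.211,0.085,0,0,0,1,0.381,-0.238,0.105,0,0,0,1,0.4235,-0.264,0.125,0,0,0,0.8,0.4235,-0.264,0.13,0,0,0,0.7,0.4235,-0.264,0.13,0,0,0,0.7], squeeze=15)

```text
t: 2.0
tool_pos: [0.4975, -0.2104, 0.0992]
orientation: [-3.112, -0.425, 0.002]
force: [-1.1, -1.2, 0.2]
opening: 0.0678
gripper_force: 0.0
```

```bash
python3 - <<'E'
from h import *
im,d=snap('side');W=world('side',d)
cv2.imwrite('pics/side2.png',cv2.resize(im[150:330,240:480][:,:,::-1],(800,600),interpolation=cv2.INTER_CUBIC))
s=robot.read_state();print(s['t'],s['tool_pos'],s['orientation'],s['opening'],abs(s['dq']).max())
E
```

```text
2.05 [ 0.49764323 -0.21115717  0.09991932] [ 3.11247535e+00  4.23620011e-01 -2.69701832e-04] 0.06673847091154363 0.01765924346973696
```

View pics/side2.png

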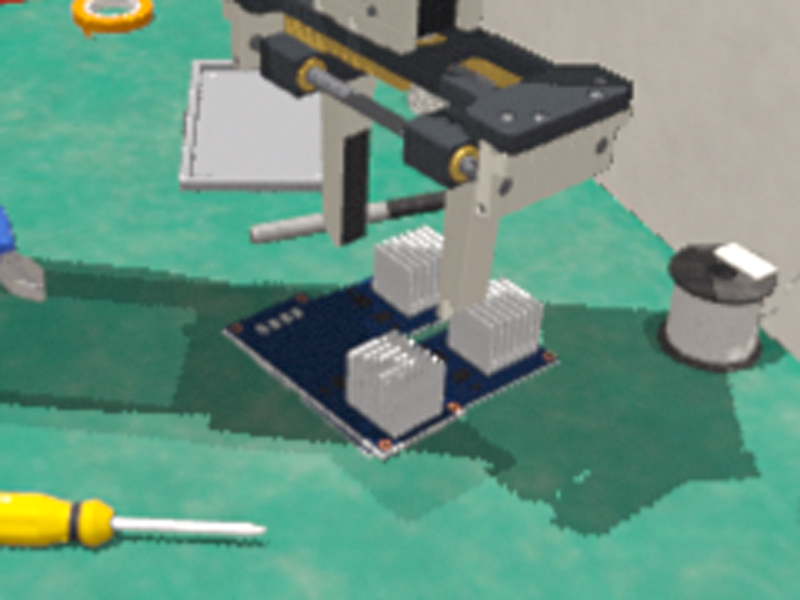

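The picture shows the open gripper above the board_top sink, with fingertips at crop (345,240) and (460,315) and the sink top near (396,357). I'll check the alignment by projection.

```bash
python3 - <<'E'
from h import *
o=np.array([240,150.]);f=lambda p:np.array(p)*.3+o
T=plane('side',f([(345,243),(460,315)]),.089)
S=plane('side',f([(347,350),(392,332),(445,362),(402,385)]),.038)
print(T,T.mean(0),S,S.mean(0))
# depth: sink in side view
f1=np.load('side1.npz');W=f1['W'];d=f1['d'];P=W[240:285,335:380].reshape(-1,3)
m=(P[:,2]>.037)&(P[:,1]<-.185)&(P[:,0]<.53)
print(m.sum(),P[m].max(0),P[m].min(0),cv2.minAreaRect((P[m][:,:2]*1000).astype(np.float32)))
E
```

```text
[[ 0.48412331 -0.17931871  0.089     ]
 [ 0.50852002 -0.25239139  0.089     ]] [ 0.49632167 -0.21585505  0.089     ] [[ 0.47896485 -0.19687256  0.038     ]
 [ 0.5059531  -0.19146796  0.038     ]
 [ 0.51955346 -0.22290705  0.038     ]
 [ 0.4923376  -0.23143106  0.038     ]] [ 0.49920225 -0.21066966  0.038     ]
185 [ 0.51860685 -0.18980402  0.47876277] [ 0.23421392 -0.72252086  0.03701497] ((381.7973327636719, -461.2920837402344), (598.3412475585938, 45.5306396484375), 64.88688659667969)
```

Emit:
move_arm(deltas=[0,0,0.02,0,0,0,0.6,0,0,0.04,0,0,0,0.6,0,0,0.06,0,0,0,0.6,0,0,0.073,0,0,0,0.6,0,0,0.073,0,0,0,0.5,0,0,0.073,0,0,0,0.46,0,0,0.073,0,0,0,0.43], squeeze=25)

```text
t: 2.92
tool_pos: [0.4987, -0.2109, 0.0277]
orientation: [3.112, 0.424, 0.002]
force: [-0.5, 0.6, -0.6]
opening: 0.0404
gripper_force: 0.0
```

```bash
python3 - <<'E'
from h import *
im,d=snap('side')
cv2.imwrite('pics/side3.png',cv2.resize(im[180:300,300:460][:,:,::-1],(800,600),interpolation=cv2.INTER_CUBIC))
s=robot.read_state();print(s['t'],s['tool_pos'],s['force'],s['opening'],s['gripper_force'])
E
```

```text
2.975 [ 0.49856649 -0.21082376  0.02753016] [-0.18457239  0.22008011  0.19965037] 0.04006709066696761 0.0
```

View pics/side3.png

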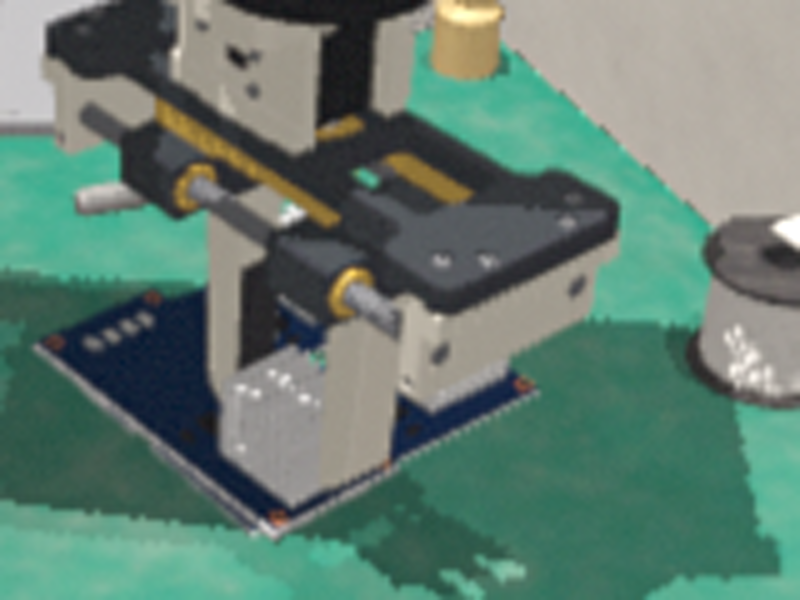

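The fingers straddle the sink at 40 mm opening with no contact force. Next: close, then lift straight up.

Emit:
move_arm(deltas=[0,0,0,0,0,0,0.39,0,0,0,0,0,0,0.36,0,0,0,0,0,0,0.3,0,0,0,0,0,0,0.3,0,0,-0.004,0,0,0,0.3,0,0,-0.012,0,0,0,0.3,0,0,-0.03,0,0,0,0.3,0,0,-0.05,0,0,0,0.3,0,0,-0.075,0,0,0,0.3,0,0,-0.09,0,0,0,0.3,0,0,-0.09,0,0,0,0.3], squeeze=25)

```text
t: 4.35
tool_pos: [0.4991, -0.2111, 0.1186]
orientation: [3.111, 0.424, 0.004]
force: [-0.1, -0.1, -2.7]
opening: 0.0357
gripper_force: 24.9
```

```bash
python3 - <<'E'
from h import *
im,d=snap('side')
cv2.imwrite('pics/side4.png',cv2.resize(im[130:310,260:500][:,:,::-1],(800,600),interpolation=cv2.INTER_CUBIC))
s=robot.read_state();print(s['t'],s['tool_pos'],s['force'],s['opening'],s['gripper_force'],s['orientation'])
E
```

```text
4.4 [ 0.49830862 -0.21064964  0.11720146] [-0.09894379 -0.20011139 -2.23063112] 0.03573363078239474 24.891870617866516 [3.11205689e+00 4.23989022e-01 1.63215898e-03]
```

View pics/side4.png

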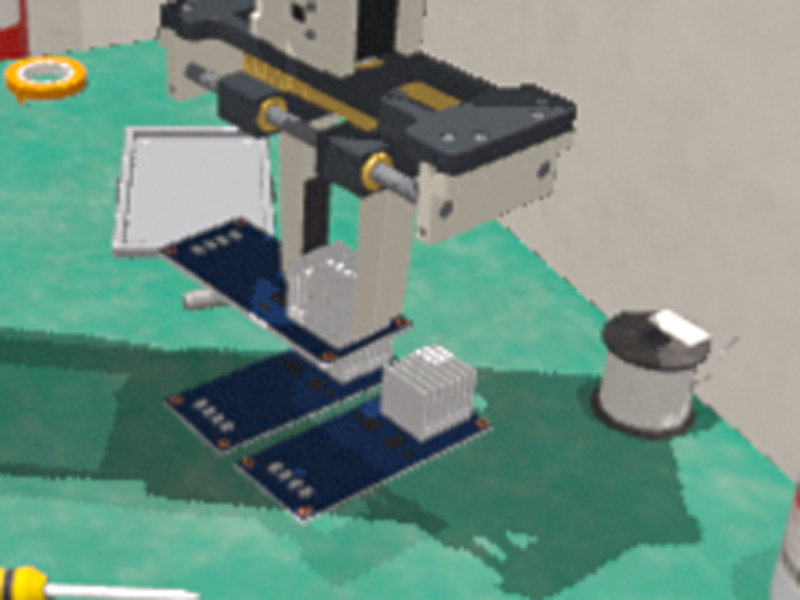

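Lifted cleanly: the two lower boards lie flat where they were. Now turn and carry it over the carrier.

Emit:
move_arm(deltas=[0.006,-0.015,0,0,0,0.04,0.3,0.018,-0.045,0,0,0,0.12,0.3,0.033,-0.08,0,0,0,0.21,0.3,0.047,-0.115,0,0,0,0.3,0.3,0.061,-0.15,0,0,0,0.39,0.3,0.076,-0.186,0,0,0,0.48,0.3,0.09,-0.22,0.01,0,0,0.56,0.3,0.099,-0.243,0.025,0,0,0.62,0.3,0.102,-0.251,0.045,0,0,0.641,0.3,0.102,-0.251,0.06,0,0,0.641,0.3,0.102,-0.251,0.065,0,0,0.641,0.3,0.102,-0.251,0.065,0,0,0.641,0.3])

```text
t: 5.9
tool_pos: [0.5288, 0.0581, 0.0512]
orientation: [3.087, -0.579, -0.001]
force: [0.2, -0.4, -1.4]
opening: 0.0357
gripper_force: 24.9
```

```bash
python3 - <<'E'
from h import *
a=[]
for c,(r,q) in {'side':((120,240),(250,410)),'top':((130,250),(180,340))}.items():
    im,d=snap(c);np.savez(c+'5.npz',im=im,d=d)
    a.append(cv2.resize(im[r[0]:r[1],q[0]:q[1]][:,:,::-1],(400,300),interpolation=cv2.INTER_CUBIC))
cv2.imwrite('pics/both5.png',cv2.resize(np.hstack(a),(800,300)))
s=robot.read_state();print(s['t'],s['tool_pos'],s['force'],s['opening'],s['orientation'])
E
```

```text
6.0 [0.5296607  0.05817803 0.05232187] [ 0.86444967 -0.99358997 -1.83419063] 0.03586879163503432 [-3.08758932e+00  5.79073053e-01 -1.59184632e-03]
```

View pics/both5.png

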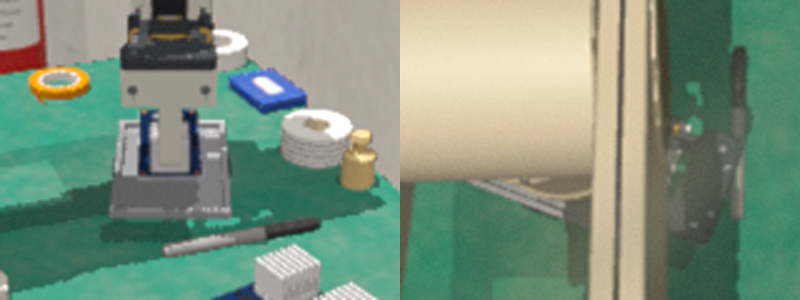

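The board hangs centred and aligned over the carrier. Now lower it slowly.

Emit:
move_arm(deltas=[0,0,0.008,0,0,0,0.3,0,0,0.015,0,0,0,0.3,0,0,0.019,0,0,0,0.3,0,0,0.021,0,0,0,0.3,0,0,0.022,0,0,0,0.3,0,0,0.023,0,0,0,0.3,0,0,0.024,0,0,0,0.3,0,0,0.024,0,0,0,0.3,0,0,0.024,0,0,0,0.3])

```text
t: 7.12
tool_pos: [0.5292, 0.0587, 0.0277]
orientation: [-3.088, 0.578, -0.0]
force: [-0.4, -0.8, -1.5]
opening: 0.0355
gripper_force: 24.9
```

```bash
python3 - <<'E'
from h import *
im,d=snap('side')
cv2.imwrite('pics/side6.png',cv2.resize(im[140:230,270:390][:,:,::-1],(800,600),interpolation=cv2.INTER_CUBIC))
for _ in range(3):
    s=robot.read_state();print(s['t'],s['tool_pos'],s['force'],s['wrist_torque'],s['opening']);robot.read_camera('side')
E
```

```text
7.175 [0.52916471 0.05868287 0.02771328] [-0.25222047 -0.55095759 -1.59954654] [ 0.00968713 -0.04514955 -0.02953174] 0.03570950101989869
7.225 [0.52916618 0.05865908 0.0276911 ] [ 0.62560426 -0.39657396 -1.71083581] [-0.02270831  0.0163269  -0.02114478] 0.03594587038593781
7.275 [0.52915152 0.05867406 0.02769311] [ 0.55052076 -0.34635776 -1.80251088] [0.03678837 0.03881443 0.01405395] 0.03550167611124686
```

View pics/side6.png

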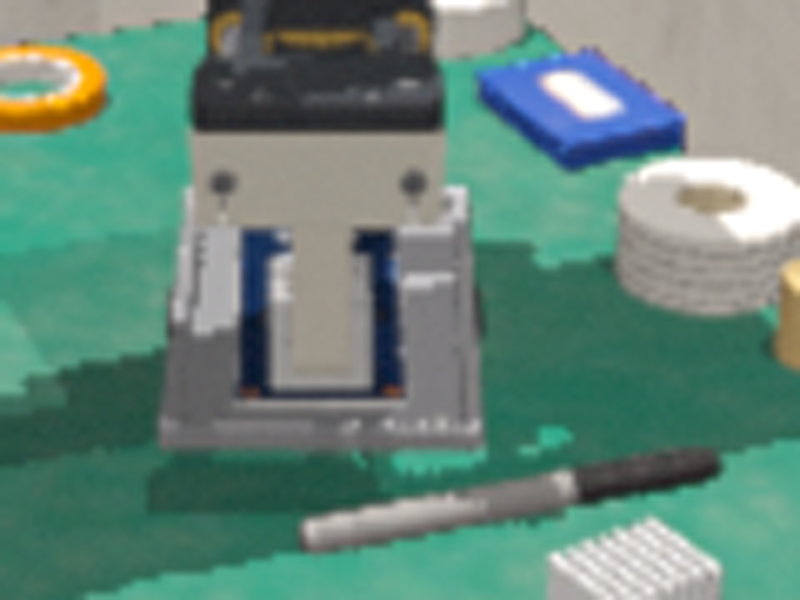

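The board is inside the rim and clear on all sides, but the gripper still carries its weight. Lower the last bit.

Emit:
move_arm(deltas=[0,0,0.0005,0,0,0,0.3,0,0,0.001,0,0,0,0.3,0,0,0.001,0,0,0,0.3])

```text
t: 7.7
tool_pos: [0.5292, 0.0587, 0.027]
orientation: [3.088, -0.578, 0.0]
force: [-2.5, -0.1, 5.4]
opening: 0.0359
gripper_force: 24.9
```

The board is in contact with the floor. Release slowly, then retreat.

Emit:
move_arm(deltas=[0,0,0,0,0,0,0.39,0,0,0,0,0,0,0.41,0,0,0,0,0,0,0.45,0,0,0,0,0,0,0.5,0,0,0,0,0,0,0.5,0,0,-0.01,0,0,0,0.5,0,0,-0.03,0,0,0,0.5,0,0,-0.06,0,0,0,0.5,0,0,-0.1,0,0,0,0.5,0,0,-0.14,0,0,0,0.5,0,0,-0.17,0,0,0,0.5,0,0,-0.17,0,0,0,0.5], squeeze=5)

```text
t: 9.2
tool_pos: [0.5312, 0.0587, 0.2006]
orientation: [-3.087, 0.578, -0.01]
force: [0.7, 0.0, 1.0]
opening: 0.0465
gripper_force: 0.0
```

```bash
python3 - <<'E'
from h import *
im,d=snap('side')
cv2.imwrite('pics/side7.png',cv2.resize(im[140:290,260:460][:,:,::-1],(800,600),interpolation=cv2.INTER_CUBIC))
s=robot.read_state();print(s['t'],s['tool_pos'],s['force'],s['opening'])
it,dt=snap('top');f=np.load('top1.npz')
# lower boards: sinks before/after
W=world('top',dt);A=[]
for w in (f['W'],W):
    z=w[...,2];s=np.zeros(z.shape,bool);s[150:200,375:425]=1;s&=(z>.025)&(z<.05);print(w[s].mean(0),s.sum())
E
```

```text
9.25 [0.53001072 0.05868687 0.1982707 ] [-0.23586467  1.13506035  0.09717257] 0.04646276542103533
[ 0.56979264 -0.18115502  0.03299292] 226
[ 0.57048021 -0.180576    0.03282416] 225
```

View pics/side7.png

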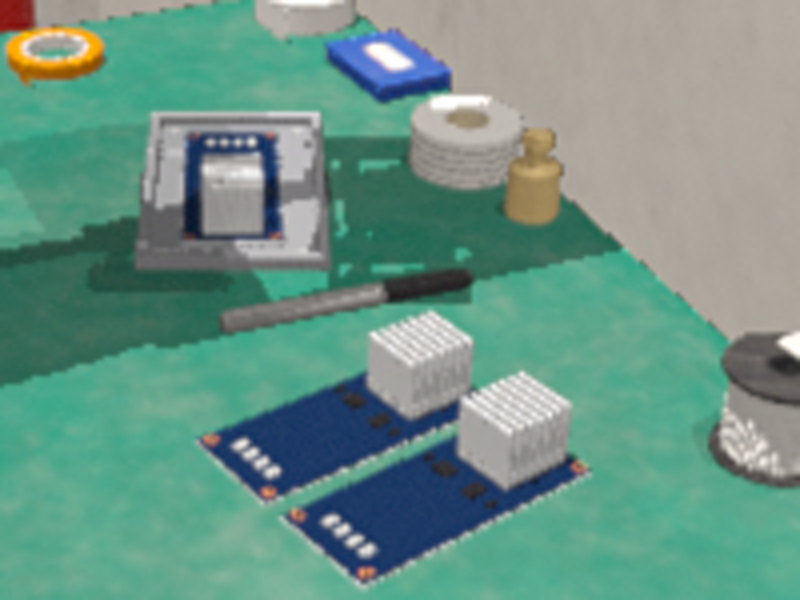

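The board lies flat inside the rim and aligned with the carrier. The other two boards are unmoved, and the gripper is clear.

```bash
python3 -c "from plant import robot; print(robot.close_job())"
```

```text
the job is handed in; nothing more can be done
None
```

The uppermost board now lies flat inside the carrier's rim, long side along the carrier's long side; the other two boards show no visible shift, and the job was handed in at about 9 s on the robot's clock.

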